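# Back off the knurled locking ring two turns and push the stop slide home

## Task

On the grey slide stop, loosen the big knurled locking ring by two full turns, anticlockwise seen from above, by rolling a fingertip along its rim, so that the raised rib on the ring is back at the fixed pointer. Then push the upright tab of the freed slide all the way in towards the ring until it stops. Use only fingertip pushes: do not grip or lift anything, do not lean hard on the stop, leave the ring at its two turns, and leave everything round about where it lies.

Things in the scene. Friction and masses are not known exactly. Their poses are not given: they have to be found in the camera images.
- stop: slide stop, fixed: grey base plate 150 x 124 x 12 mm, on it two grey guide cheeks (100 x 100 mm together, up to z = 41 mm), above them the ring. Origin under the ring's centre on the table top, z up; +x points from the ring along the slide to its upright tab, away from the robot within 0.45 rad. A fixed dark stud cap (32 mm across, top z = 76 mm) with a pointer to -x stands in the ring's middle
- ring_axis (a point): point on the ring's upright axis, 54 mm above the table, at half the rim's height when tight; fixed. The bare aluminium ring is 103 mm across its knurled rim (radius 51.3 mm, plainly round to the touch), too wide to pinch, z = 44 to 64 mm when tight; it climbs 2.5 mm a turn. Beside the rim at this height stands only the slide's tab, from 125 mm out along +x (75 mm when home)
- ring (a joint): turn of the locking ring, rad: 0 at the start (tight stop), growing anticlockwise seen from above as it loosens; 12.57 is two full turns, 25.1 the end. Light drag (0.04 N m, 0.8 N at the rim); it stays where it is left. A fingertip pressed on the rim with some 5 to 15 N and moved along it takes the rim with it by friction, with little slip
- ring_mark (a point): top of the raised rib (16 x 5 mm, radial, 5 mm high) on the upper face of the ring, 41 mm from the axis; it turns and climbs with the ring. It stands right beside the tip of the fixed pointer at the start and again after each full turn
- slide (a joint): how far the slide is pushed in, m: 0 at the start, 0.050 when home against the guides (hard stop). A pin under the ring locks it until the ring has made about 1.2 turns; then it moves against about 1.5 N and stays where it is left
- tab (a point): centre of the outer face (away from the ring) of the slide's upright steel tab, 50 mm above the table. The tab is 50 mm wide (along y of the stop), 12 mm thick, its top 62 mm above the table; this face is 137 mm from the ring's axis at the start, 87 mm when home. Push it along -x of the stop. The amber pieces lying behind it are fixed and below z = 30 mm
- glass_bowl: clear glass bowl with a yellow rim and amber in it, about 170 mm across and 75 mm high, fixed; origin at its centre, at the table top. An obstacle to the left of the stop
- hinged_tin: closed grey tin, 91 x 130 x 28 mm, loose, origin at the centre of its underside; leave it
- dust_brush: dust brush, 163 mm long, loose, origin at the centre of its underside; leave it
- wood_bowl: brown wooden bowl, 91 mm across, 40 mm high, loose, origin at the centre of its underside; leave it
- caliper: vernier caliper, 170 mm long, lying flat, loose, origin at the centre of its underside; leave it
- glue_bottle: glue bottle with a spout, 34 mm across, 86 mm high, loose, origin at the centre of its underside; leave it

How it is judged:
On the way, in this order (a step that is already met when the one before it is completed fails the run):
1. the ring stands loosened by two full turns while the slide is still out (value of joint ring between 12.11 and 13.02 rad and value of joint slide below 0.004 m and velocity of joint ring between -0.3 and 0.3 rad/s), for 0.3 s.
2. the slide is pushed home (value of joint slide above 0.046 m), for 0.2 s.
At the end, for the whole second after the job is handed in: The ring rests at two full turns (4 pi = 12.57 rad) from its tight start, within 0.45 rad (25 degrees), and the slide rests within 4 mm of its inner end (joint above 0.046 m of 0.050) (value of joint ring between 12.11 and 13.02 rad and value of joint slide above 0.046 m and velocity of joint ring between -0.1 and 0.1 rad/s and velocity of joint slide between -0.01 and 0.01 m/s); the robot touches nothing.
It fails at once if the fingers press on the stop with over 60 N (contact force between the fingers and stop above 60 N).
It fails at once if a loose thing (tin, brush, wooden bowl, caliper, glue bottle) is moved or lifted by over 25 mm (distance of any of hinged_tin, dust_brush, wood_bowl, caliper, glue_bottle from where it was at the start of the episode above 0.025 m).
It also fails if it takes over 72 s, if anything falls off the work surface, if the arm or the gripper's body presses on something with over 40 N, if the wrist force passes 120 N, or if a joint passes its speed limit or range.

## Robot

A 6-joint arm with a two-finger parallel gripper is mounted at the origin on a cart in front of the work surface, level with it; the furniture and walls round the work are solid. World frame = base frame: x ahead of the robot, y to its left, z up, the work surface at z = 0. Lengths are in m, angles in rad, forces in N, time in s.
With the tool pointing down it reaches from about 0.25 to 0.8 m from the base axis. Payload 3.9 kg.
Tool frame: the origin (TCP) lies at the very end of the fingers, on their centre line; the grasp point (between the pads) lies 19 mm behind it (env.grip_depth is the distance from the TCP to the grasp point, in m); z points along the fingers, y is the line along which they close (so a half turn about z gives the same grasp; the last joint's range is limited). The gripper opens to 85 mm and grips with 20 to 120 N. Pads are 22 mm wide; open, the fingers measure 114 mm over their backs; the gripper's body (76 mm by 85 mm) begins 54 mm behind the grasp point. The pads swing forward as they close: fully open they stand 13 mm farther back than shut.
Start: joints at [1.224, 0.26, -0.138, 1.173, 0, 1.571], TCP at [0.178, 0.494, 0.231] pointing down, gripper open.
Joint ranges: [-2.78, 2.78], [-0.83, 1.72], [-1.28, 1.37], [-1.9, 2.12], [-1.57, 1.48], [-3.14, 3.14]. Speed limits (rad/s): [2.57, 2.57, 3.14, 3.14, 3.14, 3.14].

## Interface

Orientations are given as a rotation vector (axis times angle).
In Python, from workcell import monitor, cams, env gives the robot as it stands. The module is installed in compiled form; this text tells all that it offers.
- The arm moves only by the tool servo_tool, never from a script. Its argument "motion" is a list of rows, each an object with "delta_pos": the shift along the tool's x, y, z normalised to -1 to 1, where 1 is 10 cm, a list of three; "turn": the turn about the tool's z normalised to -1 to 1, where 1 is 90 degrees. In form: [{"delta_pos": [dx, dy, dz], "turn": turn}, ...]. A call has 1 to 20 rows; each row is the pose to reach, as a shift and turn from the pose commanded when the call began, along the tool's axes at that moment; what a row does not reach only later rows make up. A row lasts 1/12 s, in which the tool goes at most 41.7 mm and 7.16 degrees, less where a joint would pass 70% of its speed; a pose out of reach is approached as far as the arm can. A call with a number of a shift or a turn outside -1 to 1 is refused whole. A call with a gripper value outside its range is refused whole. "grip" is the closure, from -1 (fully open) to 1 (shut), set as the call begins (left out, the last holds). The fingers move at their own pace and stop on an object; "grip_force" is the grip in N (left out, the last holds). Time passes only in rows, so rows that repeat a pose let the fingers close. It gives the time, the measured TCP pose, the force, the opening and the grip force at its end, in the units of the state.
- monitor.state(): the state, without advancing time (a new reading comes with each control period).
- cams.get_image(name): name is "scene" or "top" or "wrist"; returns the picture (480x640x3 uint8, red, green, blue); there is no depth.
- cams.camera_info(name): a dict with "vfov" (degrees; the focal length in pixels is half the picture's height over the tangent of half this angle, whatever the lens; pixels are square), "cx", "cy" (the principal point, pixels), "dist" ([k1, k2, p1, p2, k3] as OpenCV has them; the pictures are not rectified), "extrinsics" (4x4, takes a point from world to camera coordinates); the wrist camera has in their place "mount" (4x4, takes a point from camera to tool coordinates, whose origin is the TCP and whose axes are the flange's). Camera axes: x right, y up, looking along -z (the intrinsics and any distortion apply to the point x, -y, -z); pixel columns grow to the right and rows downward; lengths in m; the calibration is good to about 2 mm. A picture is of the moment at which its call begins: read the wrist's pose just before it. camera_info takes no time and is no camera call.
- env.hand_in(): hands the job in; it is judged then, once.
The state is a dict: "clock": time; "qpos": joint angles; "dq": joint speeds; "joint_efforts": joint torques, N m; "position": TCP position; "orientation": TCP orientation; "wrist_force": force on the tool from outside, world axes, zero at the start; "ft_torque": the same for the moment, N m; "grip_width": finger opening in m; "finger_force": force on a finger pad.
Only numpy, scipy, OpenCV 4.12 (cv2) and the standard library are available. Lean on these libraries where they do the work, as an engineer would, in place of code of your own. Each camera call takes 0.05 s, during which the arm holds its last target. There are 200 camera calls.

## Working session

There is one attempt and no reset: what is moved stays moved. The work goes in short steps, Python scripts to look and compute and a tool call to move; the robot and the scene stay as the last step left them, time stands still between calls to the robot, and variables do not carry over. Pictures are saved under pics/ and viewed, at most 10 in all, crops included, and the job is handed in when it is done.

Besides the shell and the picture viewer there is one more tool, called as a command line: name --argument value ..., lists and objects as JSON in quotes. servo_tool: Moves the arm, as the interface text tells. Scaled input: -1 to 1 covers 10 cm each way for a shift and 90 degrees each way for a turn. Its arguments: {"type":"object","properties":{"motion":{"type":"array","items":{"type":"object","properties":{"delta_pos":{"type":"array","items":{"type":"number","minimum":-1,"maximum":1}},"turn":{"type":"number","minimum":-1,"maximum":1}}}},"grip":{"type":"number"},"grip_force":{"type":"number"}},"required":["motion"]}

```bash
mkdir -p pics; ls; python3 - <<'E'
from workcell import monitor,cams,env
import cv2
s=monitor.state();print(s)
for n in ["scene","top"]:
    i=cams.camera_info(n);print(n,i)
    cv2.imwrite(f"pics/{n}0.png",cams.get_image(n)[:,:,::-1])
print(cams.camera_info("wrist"))
E
```

```text
pics
{'clock': 0.0, 'qpos': array([ 1.22401307e+00,  2.60736707e-01, -1.39401178e-01,  1.17271482e+00,
       -3.27063087e-05,  1.57080189e+00]), 'dq': array([ 2.06730851e-03,  2.10357606e-04, -1.61092633e-03, -9.27065691e-04,
       -4.39353142e-05, -1.34774982e-04]), 'joint_efforts': array([-1.07638338e-03, -4.05679357e+01,  2.53924692e+01,  1.87318580e-02,
       -1.22372962e-04, -9.86593079e-06]), 'position': array([0.1782048 , 0.49308211, 0.23042515]), 'orientation': array([-0.5419531 , -3.09416459,  0.00319025]), 'wrist_force': array([ 0.73152151,  0.67755904, -0.37406378]), 'ft_torque': array([ 0.02669523, -0.01209931, -0.05637535]), 'finger_force': 0.0, 'grip_width': 0.08559377888114368}
scene {'vfov': 52.1376347713922, 'cx': 314.40483422808666, 'cy': 233.48562303699197, 'dist': array([-0.12480873,  0.        ,  0.        ,  0.        ,  0.        ]), 'extrinsics': array([[ 0.5442928 , -0.8388015 , -0.0125453 , -0.29329065],
       [ 0.51918713,  0.32507537,  0.7904244 , -0.3696756 ],
       [-0.65893101, -0.43673567,  0.61243113, -0.5262465 ],
       [ 0.        ,  0.       
[... 261 characters left out ...]
6],
       [ 0.99689553, -0.02276954,  0.07537139, -0.5449829 ],
       [-0.07490921,  0.02051259,  0.99697936, -1.04376826],
       [ 0.        ,  0.        ,  0.        ,  1.        ]])}
{'vfov': 64.13245761010204, 'cx': 316.1407886411788, 'cy': 241.32878116655158, 'dist': array([-0.00035698,  0.        ,  0.        ,  0.        ,  0.        ]), 'mount': array([[-1.83598946e-03,  9.65937501e-01,  2.58768958e-01,
         6.64409502e-02],
       [ 9.99998312e-01,  1.75471017e-03,  5.45065374e-04,
         6.15619783e-05],
       [ 7.24345608e-05,  2.58769522e-01, -9.65939092e-01,
        -1.41787947e-01],
       [ 0.00000000e+00,  0.00000000e+00,  0.00000000e+00,
         1.00000000e+00]])}
```

View pics/top0.png

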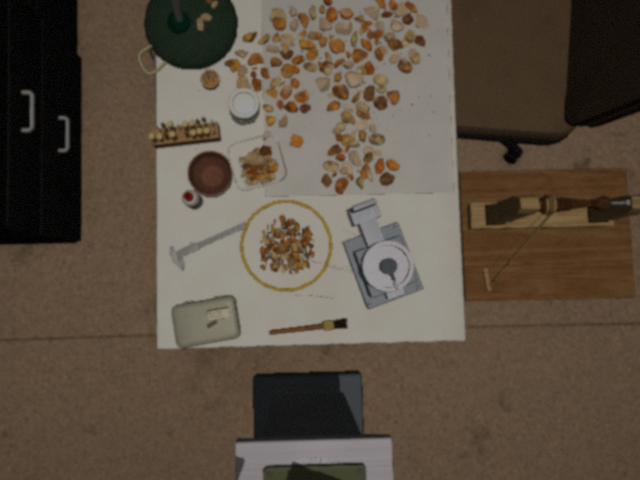

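View pics/scene0.png

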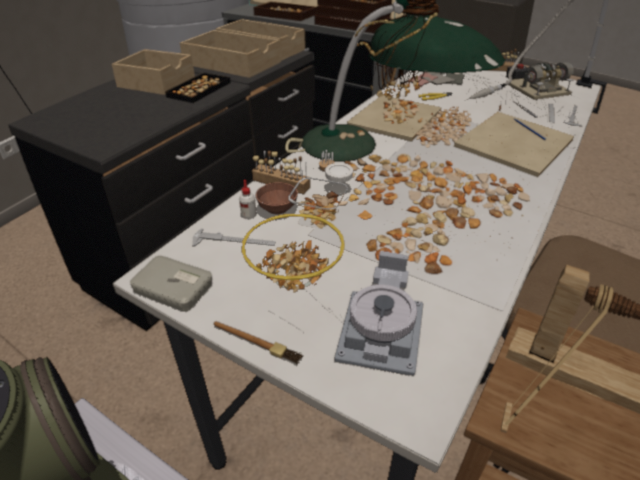

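The top view shows the ring at about (387,266) px, its tab at (365,210), and the glass bowl at (286,245). The loose things are all to the left. I'll measure the ring and tab on a crop.

```bash
cat > h.py <<'E'
import numpy as np,cv2
from workcell import monitor,cams,env
from scipy.spatial.transform import Rotation as Ro
def cam(n,st=None):
    i=cams.camera_info(n);f=240/np.tan(np.radians(i['vfov'])/2)
    K=np.array([[f,0,i['cx']],[0,f,i['cy']],[0,0,1.]])
    if n=='wrist':
        T=np.eye(4);T[:3,:3]=Ro.from_rotvec(st['orientation']).as_matrix();T[:3,3]=st['position']
        E=np.linalg.inv(T@i['mount'])
    else:E=i['extrinsics']
    return K,np.array(i['dist']),E
def toplane(px,z,C):
    K,d,E=C;p=cv2.undistortPoints(np.array(px,float).reshape(-1,1,2),K,d).reshape(-1,2)
    r=np.c_[p[:,0],-p[:,1],-np.ones(len(p))]@E[:3,:3]; o=-E[:3,:3].T@E[:3,3]
    return o+r*((z-o[2])/r[:,2])[:,None]
def proj(P,C):
    K,d,E=C;q=np.asarray(P,float).reshape(-1,3)@E[:3,:3].T+E[:3,3];q=q*[1,-1,-1]
    return cv2.projectPoints(q,np.zeros(3),np.zeros(3),K,d)[0].reshape(-1,2)
E
python3 - <<'E'
from h import *
im=cv2.imread('pics/top0.png')
c=cv2.resize(im[185:325,320:450],None,fx=4,fy=4,interpolation=cv2.INTER_CUBIC)
cv2.imwrite('pics/c0.png',c)
C=cam('top')
print(toplane([[388,267],[387,266]],.07,C),toplane([[365,206]],.062,C),toplane([[286,245]],.07,C))
E
```

```text
[[ 0.49348325 -0.15151508  0.07      ]
 [ 0.4954865  -0.14962486  0.07      ]] [[ 0.61617787 -0.11140297  0.062     ]] [[0.54127866 0.04735851 0.07      ]]
```

View pics/c0.png

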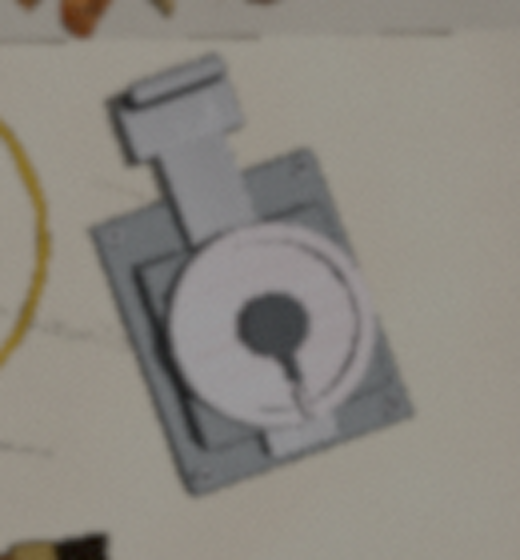

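The crop shows the stud cap at about (272,325), the ring spanning 167–377 by 222–430, the pointer going down-right to (303,405), and plate corners at (92,230), (308,150), (412,412) and (192,495).

```bash
python3 - <<'E'
from h import *
C=cam('top')
f=lambda p:(np.array(p,float)+.5)/4-.5+[320,185]
c=toplane(f([[92,230],[308,150],[412,412],[192,495]]),.012,C)
for a,b in((3,0),(2,1)):
    d=c[b]-c[a];print('yaw',np.arctan2(d[1],d[0]),np.linalg.norm(d))
print('plate centre',c.mean(0))
im=cv2.imread('pics/c0.png',0)
m=(im<110).astype(np.uint8);n,l,s,ce=cv2.connectedComponentsWithStats(m)
k=l[325,272];mm=cv2.morphologyEx((l==k).astype(np.uint8),cv2.MORPH_OPEN,np.ones((35,35)))
M=cv2.moments(mm);cc=[M['m10']/M['m00'],M['m01']/M['m00']];print('cap',cc,toplane(f([cc]),.076,C))
print('ring',toplane(f([[272,326]]),.064,C), toplane(f([[167,326],[377,326]]),.064,C))
t=toplane(f([[110,98],[215,55],[228,72],[135,105]]),.062,C);print(t)
E
```

```text
yaw 0.33119509539678066 0.14583391955232938
yaw 0.34030962573609025 0.14566768591909107
plate centre [ 0.49975475 -0.15013324  0.012     ]
cap [272.6410480349345, 325.2524017467249] [[ 0.49539387 -0.15011696  0.076     ]]
ring [[ 0.49538954 -0.15189311  0.064     ]] [[ 0.49659025 -0.10009312  0.064     ]
 [ 0.49419793 -0.20369139  0.064     ]]
[[ 0.61069409 -0.07557781  0.062     ]
 [ 0.63113055 -0.12861258  0.062     ]
 [ 0.62244226 -0.13481565  0.062     ]
 [ 0.60691135 -0.08792479  0.062     ]]
```

servo_tool --motion '[{"delta_pos":[-0.35,-0.45,0],"turn":-0.07},{"delta_pos":[-0.65,-0.85,0],"turn":-0.14},{"delta_pos":[-0.74,-0.93,0],"turn":-0.14}]' --grip 1 --grip_force 20

```text
clock: 0.35
position: [0.2159, 0.3787, 0.2304]
orientation: [-0.191, -3.135, 0.004]
wrist_force: [0.0, -0.3, 0.8]
grip_width: 0.0515
finger_force: 0.0
```

```bash
cat >> h.py <<'E'
O=np.array([.4955,-.1505]);YAW=.335
def S():
    s=monitor.state();a=Ro.from_rotvec(s['orientation']).as_matrix()
    c,n=np.cos(YAW),np.sin(YAW);R=np.array([[c,n],[-n,c]])
    print('t',round(s['clock'],2),'world',s['position'].round(4),'stop mm',(R@(s['position'][:2]-O)*1e3).round(1),'tool az rel stop',np.degrees(np.arctan2(a[1,0],a[0,0])-YAW).round(2),'tilt',a[:3,2].round(3),'F stop',(R@s['wrist_force'][:2]).round(1),s['wrist_force'][2].round(1),'q',s['qpos'].round(2),'w',round(s['grip_width'],4))
    return s
E
python3 -c "
from h import *
s=S();a=Ro.from_rotvec(s['orientation']).as_matrix()
c,n=np.cos(YAW),np.sin(YAW)
t=np.r_[O+np.array([[c,-n],[n,c]])@[-.1,0],.15]
print('tool delta',a.T@(t-s['position'])/.1)"
```

```text
t 0.35 world [0.2159 0.3787 0.2304] stop mm [-90.  591.7] tool az rel stop 153.83 tilt [-0.001 -0.003 -1.   ] F stop [-0.  -0.3] 0.8 q [ 1.05  0.11 -0.33  1.13 -0.    1.17] w 0.0515
tool delta [-2.52053817 -5.35261583  0.81704678]
```

servo_tool --motion '[{"delta_pos":[-0.18,-0.38,0],"turn":0},{"delta_pos":[-0.36,-0.76,0],"turn":0},{"delta_pos":[-0.42,-0.9,0],"turn":0}]'

```text
clock: 0.6
position: [0.2462, 0.2817, 0.2307]
orientation: [-0.203, -3.134, 0.006]
wrist_force: [-0.8, -0.7, -0.1]
grip_width: 0.0124
finger_force: 0.0
```

servo_tool --motion '[{"delta_pos":[-0.18,-0.38,0],"turn":0},{"delta_pos":[-0.36,-0.76,0],"turn":0},{"delta_pos":[-0.42,-0.9,0],"turn":0}]'

```text
clock: 0.85
position: [0.2766, 0.1879, 0.2309]
orientation: [-0.204, -3.135, 0.004]
wrist_force: [0.6, 0.6, 1.5]
grip_width: 0.0002
finger_force: 0.0
```

servo_tool --motion '[{"delta_pos":[-0.18,-0.38,0],"turn":0},{"delta_pos":[-0.36,-0.76,0],"turn":0},{"delta_pos":[-0.42,-0.9,0],"turn":0}]'

```text
clock: 1.1
position: [0.3074, 0.0937, 0.2312]
orientation: [0.205, 3.134, -0.003]
wrist_force: [-1.1, 0.5, -0.6]
grip_width: -0.0001
finger_force: 0.0
```

servo_tool --motion '[{"delta_pos":[-0.18,-0.38,0],"turn":0},{"delta_pos":[-0.36,-0.76,0],"turn":0},{"delta_pos":[-0.42,-0.9,0],"turn":0}]'

```text
clock: 1.35
position: [0.3384, -0.001, 0.2313]
orientation: [0.206, 3.134, -0.003]
wrist_force: [1.4, 0.7, -0.2]
grip_width: -0.0005
finger_force: 0.0
```

servo_tool --motion '[{"delta_pos":[-0.18,-0.38,0],"turn":0},{"delta_pos":[-0.36,-0.76,0],"turn":0},{"delta_pos":[-0.42,-0.9,0],"turn":0}]'

```text
clock: 1.6
position: [0.3692, -0.0959, 0.2313]
orientation: [0.205, 3.133, -0.003]
wrist_force: [0.4, 0.4, -0.1]
grip_width: -0.0003
finger_force: 0.0
```

servo_tool --motion '[{"delta_pos":[-0.18,-0.38,0.2],"turn":-0.07},{"delta_pos":[-0.36,-0.76,0.4],"turn":-0.14},{"delta_pos":[-0.42,-0.85,0.6],"turn":-0.21},{"delta_pos":[-0.42,-0.85,0.7],"turn":-0.29},{"delta_pos":[-0.42,-0.85,0.7],"turn":-0.29}]'

```text
clock: 2.02
position: [0.3967, -0.1817, 0.1584]
orientation: [0.512, -3.094, -0.006]
wrist_force: [-1.0, 0.9, -1.0]
grip_width: -0.0003
finger_force: 0.0
```

```bash
python3 -c "
from h import *
s=S();cv2.imwrite('pics/w1.png',cams.get_image('wrist')[:,:,::-1]);cv2.imwrite('pics/t1.png',cams.get_image('top')[:,:,::-1])
C=cam('wrist',s);print(proj(np.r_[O,.076],C))"
```

```text
t 2.02 world [ 0.3967 -0.1817  0.1584] stop mm [-103.6    3. ] tool az rel stop -180.39 tilt [-0.006  0.003 -1.   ] F stop [-0.6  1.2] -1.0 q [-0.43  0.16 -0.47  0.95  0.   -0.76] w -0.0003
[[311.64183775 398.13723207]]
```

View pics/w1.png

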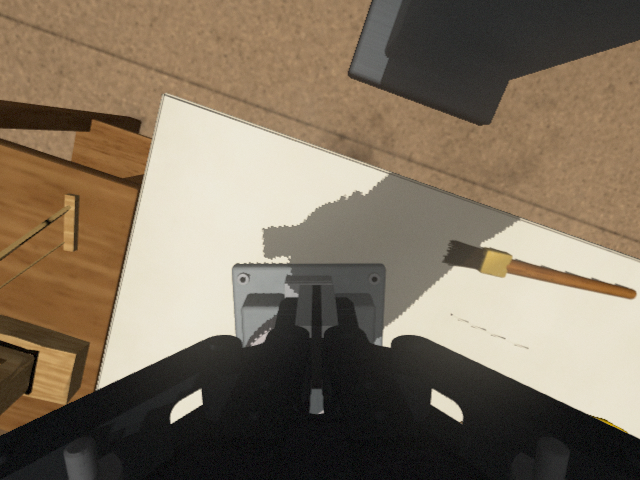

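The wrist picture shows the near plate corners at (233,265) and (385,265), with the fingers over the ring. The path down at this standoff is clear.

servo_tool --motion '[{"delta_pos":[0,-0.03,0.4],"turn":0},{"delta_pos":[0,-0.03,0.75],"turn":0},{"delta_pos":[0,-0.03,1.0],"turn":0},{"delta_pos":[0,-0.03,1.0],"turn":0}]'

```text
clock: 2.45
position: [0.3965, -0.1821, 0.0585]
orientation: [0.512, -3.094, -0.006]
wrist_force: [-0.4, 0.3, -0.8]
grip_width: -0.0001
finger_force: 0.0
```

servo_tool --motion '[{"delta_pos":[-0.2,0,0.07],"turn":0},{"delta_pos":[-0.33,0,0.07],"turn":0},{"delta_pos":[-0.33,0,0.07],"turn":0},{"delta_pos":[-0.33,0,0.07],"turn":0}]'

```text
clock: 2.78
position: [0.433, -0.1738, 0.0562]
orientation: [-0.515, 3.096, -0.003]
wrist_force: [-0.3, -0.2, 0.2]
grip_width: -0.0
finger_force: 0.0
```

```bash
python3 -c "
from h import *
s=S()
s0=dict(position=np.array([.3967,-.1817,.1584]),orientation=np.array([.512,-3.094,-.006]))
p=toplane([[233,265],[385,265]],.012,cam('wrist',s0));c,n=np.cos(YAW),np.sin(YAW)
print((p[:,:2]-O)@np.array([[c,-n],[n,c]])*1e3)"
```

```text
t 2.78 world [ 0.433  -0.1738  0.0562] stop mm [-66.7  -1.5] tool az rel stop -180.29 tilt [ 0.003 -0.002 -1.   ] F stop [-0.4 -0.1] 0.2 q [-0.38  0.31 -0.57  0.68 -0.   -0.71] w -0.0
[[-74.55736566 -61.68307864]
 [-73.28863023  58.60650347]]
```

servo_tool --motion '[{"delta_pos":[0,0,0.04],"turn":0},{"delta_pos":[-0.02,0,0.04],"turn":0},{"delta_pos":[-0.04,0,0.04],"turn":0},{"delta_pos":[-0.04,0,0.04],"turn":0}]'

```text
clock: 3.12
position: [0.4348, -0.1725, 0.0505]
orientation: [-0.513, 3.099, -0.0]
wrist_force: [1.3, 0.4, -0.1]
grip_width: -0.0
finger_force: 0.0
```

```bash
python3 -c "
from h import *
s=S()"
```

```text
t 3.12 world [ 0.4348 -0.1725  0.0505] stop mm [-64.6  -0.8] tool az rel stop -180.38 tilt [ 0. -0. -1.] F stop [ 1.4 -0.1] -0.1 q [-0.38  0.32 -0.58  0.67  0.   -0.71] w -0.0
```

servo_tool --motion '[{"delta_pos":[-0.02,0,0],"turn":0},{"delta_pos":[-0.02,0,0],"turn":0},{"delta_pos":[-0.02,0,0],"turn":0}]'

```text
clock: 3.37
position: [0.4364, -0.1717, 0.0503]
orientation: [0.514, -3.099, -0.0]
wrist_force: [-1.4, -0.5, 0.2]
grip_width: 0.0
finger_force: 0.2
```

```bash
python3 -c "
from h import *
s=S()"
```

```text
t 3.37 world [ 0.4364 -0.1717  0.0503] stop mm [-62.8  -0.6] tool az rel stop -180.37 tilt [-0.  0. -1.] F stop [-1.5 -0. ] 0.2 q [-0.37  0.33 -0.57  0.67 -0.   -0.7 ] w 0.0
```

servo_tool --motion '[{"delta_pos":[-0.015,0,0],"turn":0},{"delta_pos":[-0.015,0,0],"turn":0},{"delta_pos":[-0.015,0,0],"turn":0}]'

```text
clock: 3.62
position: [0.4366, -0.1716, 0.0502]
orientation: [0.513, -3.097, 0.001]
wrist_force: [-5.5, -2.2, 4.1]
grip_width: -0.0003
finger_force: 2.7
```

servo_tool --motion '[{"delta_pos":[-0.015,0,0],"turn":0},{"delta_pos":[-0.015,0,0],"turn":0},{"delta_pos":[-0.015,0,0],"turn":0}]'

```text
clock: 3.87
position: [0.4367, -0.1714, 0.0501]
orientation: [0.512, -3.094, 0.002]
wrist_force: [-7.5, -4.5, 5.7]
grip_width: -0.0002
finger_force: 4.2
```

```bash
python3 -c "
from h import *
s=S()"
```

```text
t 3.87 world [ 0.4367 -0.1714  0.0501] stop mm [-62.4  -0.4] tool az rel stop -180.42 tilt [-0.005 -0.002 -1.   ] F stop [-8.5 -1.8] 5.7 q [-0.37  0.33 -0.57  0.68 -0.   -0.7 ] w -0.0002
```

```bash
cat >> h.py <<'E'
HX,HY,R0=11,14.5,51.3
def path(s,p):   # mm along finger path from the middle of the -x flat, anticlockwise; stop-frame TCP command
    r=R0-p;q=np.pi/2*r;segs=[(0,HY),(1,q),(0,2*HX),(1,q),(0,2*HY),(1,q),(0,2*HX),(1,q),(0,HY)]
    s=s%sum(l for _,l in segs);P=np.array([-r-HX,0.]);th=np.pi
    for k,l in segs:
        t=min(s,l);u=np.array([np.cos(th),np.sin(th)]);v=np.array([-u[1],u[0]])
        if k==0:P=P+t*v
        else:
            d=t/r;P=P+r*(np.array([np.cos(th+d),np.sin(th+d)])-u);th+=d
        s-=l
        if s<=0:break
    return P
def rows(s0,s1,n,cmd,p):
    out=[]
    for s in np.linspace(s0,s1,n+1)[1:]:
        d=path(s,p)-cmd;out.append('{"delta_pos":[%g,%g,0],"turn":0}'%(round(-d[0]/100,2)+0,round(d[1]/100,2)+0))
    print(','.join(out));print('end cmd',path(s1,p))
E
python3 -c "
from h import *
rows(0,91,14,[-59.3,-.4],4)"
```

```text
{"delta_pos":[-0.01,-0.06,0],"turn":0},{"delta_pos":[-0.01,-0.13,0],"turn":0},{"delta_pos":[-0.01,-0.19,0],"turn":0},{"delta_pos":[-0.02,-0.25,0],"turn":0},{"delta_pos":[-0.04,-0.32,0],"turn":0},{"delta_pos":[-0.07,-0.38,0],"turn":0},{"delta_pos":[-0.11,-0.43,0],"turn":0},{"delta_pos":[-0.15,-0.48,0],"turn":0},{"delta_pos":[-0.2,-0.52,0],"turn":0},{"delta_pos":[-0.25,-0.56,0],"turn":0},{"delta_pos":[-0.31,-0.58,0],"turn":0},{"delta_pos":[-0.38,-0.6,0],"turn":0},{"delta_pos":[-0.44,-0.61,0],"turn":0},{"delta_pos":[-0.51,-0.61,0],"turn":0}
end cmd [ -8.79866626 -61.8       ]
```

servo_tool --motion '[{"delta_pos":[-0.01,-0.06,0],"turn":0},{"delta_pos":[-0.01,-0.13,0],"turn":0},{"delta_pos":[-0.01,-0.19,0],"turn":0},{"delta_pos":[-0.02,-0.25,0],"turn":0},{"delta_pos":[-0.04,-0.32,0],"turn":0},{"delta_pos":[-0.07,-0.38,0],"turn":0},{"delta_pos":[-0.11,-0.43,0],"turn":0},{"delta_pos":[-0.15,-0.48,0],"turn":0}]'

```text
clock: 4.53
position: [0.4695, -0.2124, 0.0503]
orientation: [0.513, -3.099, 0.002]
wrist_force: [-2.4, -3.0, 0.5]
grip_width: 0.0006
finger_force: 2.3
```

```bash
python3 -c "
from h import *
s=S();cv2.imwrite('pics/t2.png',cams.get_image('top')[:,:,::-1]);cv2.imwrite('pics/s2.png',cams.get_image('scene')[:,:,::-1])
i=[cv2.resize(cv2.imread(f)[a:a+b,c:c+d],(400,400),interpolation=cv2.INTER_CUBIC) for f,a,b,c,d in(('pics/t2.png',220,90,340,90),('pics/s2.png',265,110,325,110))]
cv2.imwrite('pics/c2.png',np.hstack(i))"
```

```text
t 4.53 world [ 0.4695 -0.2124  0.0503] stop mm [-44.9 -49.9] tool az rel stop -180.39 tilt [-0.    -0.002 -1.   ] F stop [-3.3 -2. ] 0.5 q [-0.42  0.39 -0.46  0.72 -0.   -0.75] w 0.0006
```

View pics/c2.png

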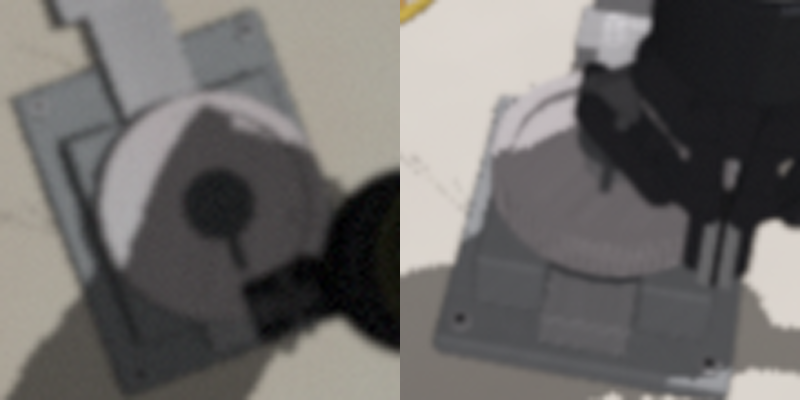

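The ring's rib is not clearly visible because the arm and its shadow cover it. Contact force is 4 N, which is light, so I'll go on with more press.

```bash
python3 -c "
from h import *
rows(52,122,10,[-44.3,-48.4],6)"
```

```text
{"delta_pos":[-0.08,-0.04,0],"turn":0},{"delta_pos":[-0.14,-0.07,0],"turn":0},{"delta_pos":[-0.21,-0.1,0],"turn":0},{"delta_pos":[-0.28,-0.11,0],"turn":0},{"delta_pos":[-0.35,-0.11,0],"turn":0},{"delta_pos":[-0.42,-0.11,0],"turn":0},{"delta_pos":[-0.49,-0.11,0],"turn":0},{"delta_pos":[-0.56,-0.11,0],"turn":0},{"delta_pos":[-0.63,-0.11,0],"turn":0},{"delta_pos":[-0.69,-0.09,0],"turn":0}
end cmd [ 25.10448123 -57.54827069]
```

servo_tool --motion '[{"delta_pos":[-0.08,-0.04,0],"turn":0},{"delta_pos":[-0.14,-0.07,0],"turn":0},{"delta_pos":[-0.21,-0.1,0],"turn":0},{"delta_pos":[-0.28,-0.11,0],"turn":0},{"delta_pos":[-0.35,-0.11,0],"turn":0},{"delta_pos":[-0.42,-0.11,0],"turn":0}]'

```text
clock: 5.13
position: [0.517, -0.2131, 0.0515]
orientation: [-0.51, 3.094, -0.017]
wrist_force: [4.3, -12.8, -5.5]
grip_width: -0.0002
finger_force: 6.8
```

```bash
python3 -c "
from h import *
s=S()
rows(94,185,13,[-2.3,-59.4],6)"
```

```text
t 5.13 world [ 0.517  -0.2131  0.0515] stop mm [ -0.3 -66.2] tool az rel stop -180.47 tilt [ 0.007 -0.01  -1.   ] F stop [ -0.2 -13.5] -5.5 q [-0.39  0.45 -0.36  0.75 -0.01 -0.71] w -0.0002
{"delta_pos":[-0.07,0,0],"turn":0},{"delta_pos":[-0.14,0,0],"turn":0},{"delta_pos":[-0.21,0,0],"turn":0},{"delta_pos":[-0.27,0.02,0],"turn":0},{"delta_pos":[-0.34,0.05,0],"turn":0},{"delta_pos":[-0.4,0.08,0],"turn":0},{"delta_pos":[-0.45,0.13,0],"turn":0},{"delta_pos":[-0.5,0.18,0],"turn":0},{"delta_pos":[-0.53,0.24,0],"turn":0},{"delta_pos":[-0.56,0.3,0],"turn":0},{"delta_pos":[-0.58,0.37,0],"turn":0},{"delta_pos":[-0.59,0.44,0],"turn":0},{"delta_pos":[-0.59,0.51,0],"turn":0}
end cmd [56.3        -8.31414721]
```

servo_tool --motion '[{"delta_pos":[-0.07,0,0],"turn":0},{"delta_pos":[-0.13,0,0],"turn":0},{"delta_pos":[-0.19,0.01,0],"turn":0},{"delta_pos":[-0.25,0.03,0],"turn":0},{"delta_pos":[-0.32,0.06,0],"turn":0},{"delta_pos":[-0.38,0.09,0],"turn":0},{"delta_pos":[-0.43,0.14,0],"turn":0},{"delta_pos":[-0.48,0.19,0],"turn":0}]'

```text
clock: 5.8
position: [0.5562, -0.1748, 0.0512]
orientation: [-0.513, 3.092, -0.002]
wrist_force: [4.7, -1.1, -1.3]
grip_width: -0.0003
finger_force: 1.7
```

```bash
python3 -c "
from h import *
s=S()"
```

```text
t 5.8 world [ 0.5562 -0.1748  0.0512] stop mm [ 49.3 -42.9] tool az rel stop -180.35 tilt [ 0.008 -0.    -1.   ] F stop [ 4.1 -2.5] -1.3 q [-0.31  0.48 -0.3   0.78  0.   -0.63] w -0.0003
```

servo_tool --motion '[{"delta_pos":[-0.03,0.06,0],"turn":0},{"delta_pos":[-0.06,0.12,0],"turn":0},{"delta_pos":[-0.08,0.19,0],"turn":0},{"delta_pos":[-0.09,0.26,0],"turn":0},{"delta_pos":[-0.09,0.33,0],"turn":0},{"delta_pos":[-0.09,0.4,0],"turn":0}]'

```text
clock: 6.3
position: [0.5535, -0.1322, 0.0519]
orientation: [-0.514, 3.087, 0.002]
wrist_force: [10.0, 2.5, -1.7]
grip_width: -0.0
finger_force: 4.6
```

```bash
python3 -c "
from h import *
s=S()"
```

```text
t 6.3 world [ 0.5535 -0.1322  0.0519] stop mm [60.8 -1.8] tool az rel stop -180.27 tilt [ 0.012  0.003 -1.   ] F stop [10.2 -0.9] -1.7 q [-0.24  0.46 -0.34  0.76  0.01 -0.57] w -0.0
```

```bash
cat >> h.py <<'E'
HX,HY,R0=1.3,5.7,60.3
CX=np.array([-.8,0])
def half(p):return np.pi*(R0-p)+2*(HX+HY)
def rows2(s0,s1,n,cmd,p):rows(s0,s1,n,np.array(cmd)-CX,p)
E
python3 -c "
from h import *
rows2(half(5),half(5)+130,18,[56.5,-1],5)"
```

```text
{"delta_pos":[0.01,0.08,0],"turn":0},{"delta_pos":[0.01,0.15,0],"turn":0},{"delta_pos":[0.03,0.22,0],"turn":0},{"delta_pos":[0.05,0.29,0],"turn":0},{"delta_pos":[0.09,0.36,0],"turn":0},{"delta_pos":[0.13,0.41,0],"turn":0},{"delta_pos":[0.18,0.47,0],"turn":0},{"delta_pos":[0.23,0.51,0],"turn":0},{"delta_pos":[0.3,0.55,0],"turn":0},{"delta_pos":[0.36,0.58,0],"turn":0},{"delta_pos":[0.43,0.6,0],"turn":0},{"delta_pos":[0.5,0.62,0],"turn":0},{"delta_pos":[0.57,0.62,0],"turn":0},{"delta_pos":[0.65,0.62,0],"turn":0},{"delta_pos":[0.72,0.6,0],"turn":0},{"delta_pos":[0.79,0.58,0],"turn":0},{"delta_pos":[0.85,0.55,0],"turn":0},{"delta_pos":[0.91,0.51,0],"turn":0}
end cmd [-33.87644312  50.38629939]
```

servo_tool --motion '[{"delta_pos":[0.01,0.08,0],"turn":0},{"delta_pos":[0.01,0.15,0],"turn":0},{"delta_pos":[0.03,0.22,0],"turn":0},{"delta_pos":[0.05,0.29,0],"turn":0},{"delta_pos":[0.09,0.36,0],"turn":0},{"delta_pos":[0.13,0.41,0],"turn":0},{"delta_pos":[0.18,0.47,0],"turn":0},{"delta_pos":[0.23,0.51,0],"turn":0},{"delta_pos":[0.3,0.55,0],"turn":0},{"delta_pos":[0.36,0.58,0],"turn":0},{"delta_pos":[0.43,0.6,0],"turn":0},{"delta_pos":[0.5,0.61,0],"turn":0},{"delta_pos":[0.57,0.61,0],"turn":0}]'

```text
clock: 7.38
position: [0.4723, -0.0937, 0.0502]
orientation: [0.515, -3.098, -0.003]
wrist_force: [-0.8, 5.1, 3.4]
grip_width: -0.0
finger_force: 2.7
```

```bash
python3 -c "
from h import *
s=S();cv2.imwrite('pics/t3.png',cams.get_image('top')[:,:,::-1]);cv2.imwrite('pics/s3.png',cams.get_image('scene')[:,:,::-1])
i=[cv2.resize(cv2.imread(f)[a:a+b,c:c+d],(400,400),interpolation=cv2.INTER_CUBIC) for f,a,b,c,d in(('pics/t3.png',220,90,340,90),('pics/s3.png',265,110,325,110))]
cv2.imwrite('pics/c3.png',np.hstack(i))"
```

```text
t 7.38 world [ 0.4723 -0.0937  0.0502] stop mm [-3.2 61.3] tool az rel stop -180.32 tilt [-0.001  0.002 -1.   ] F stop [1.  5.1] 3.4 q [-0.2   0.34 -0.54  0.69  0.   -0.53] w -0.0
```

View pics/c3.png

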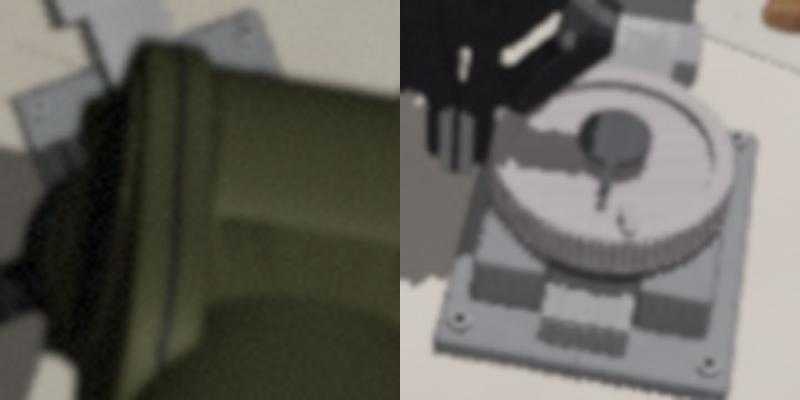

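```bash
sed -i 's/^O=.*/O=np.array([.4955,-.1530]);YAW=.335/; s/^HX,HY,R0=1.3.*/HX,HY,R0=1.3,3.5,60.3/; s/^CX=.*/CX=np.array([0.,0])/' h.py
cat >> h.py <<'E'
def az(px,z,im='scene'):
    p=toplane([px],z,cam(im))[0,:2]-O
    return np.degrees(np.arctan2(p[1],p[0])-YAW)%360,np.hypot(*p)*1e3
E
python3 -c "
from h import *
print('rib',az([387.4,326],.0715),'ptr tip',az([380.3,322.5],.074))
i=cv2.imread('pics/scene0.png')[265:375,325:435];j=cv2.imread('pics/s3.png')[265:375,325:435]
cv2.imwrite('pics/c4.png',np.hstack([cv2.resize(k[10:75,10:95],(400,306),interpolation=cv2.INTER_CUBIC) for k in(i,j)]))"
```

```text
rib (np.float64(196.12823532708043), np.float64(46.405218914530536)) ptr tip (np.float64(182.73560188079855), np.float64(42.43431846155595))
```

View pics/c4.png

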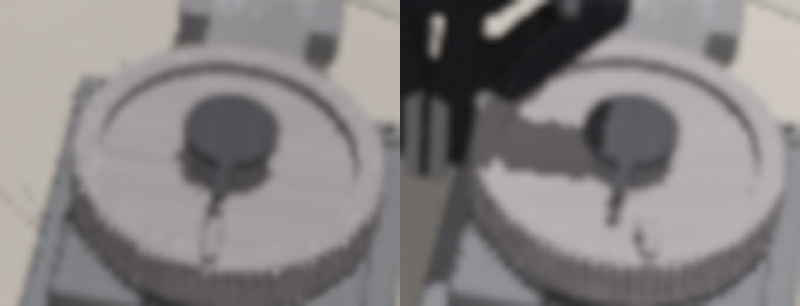

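```bash
cat >> h.py <<'E'
def strip(f,n,z):
    a=np.radians(np.arange(0,360))+YAW;r=np.arange(30,52,.5)[::-1]/1e3
    A,Rr=np.meshgrid(a,r);P=np.stack([O[0]+Rr*np.cos(A),O[1]+Rr*np.sin(A),np.full_like(A,z)],-1).reshape(-1,3)
    m=proj(P,cam(n)).astype(np.float32).reshape(*A.shape,2)
    return cv2.resize(cv2.remap(cv2.imread(f),m[...,0],m[...,1],cv2.INTER_LINEAR),(720,88))
E
python3 -c "
from h import *
h=half(5)+HX+HY+np.pi/2*(R0-5)
rows2(h+2,h+2+84,14,[-2.4,61.4],5)"
```

```text
{"delta_pos":[0.06,-0.03,0],"turn":0},{"delta_pos":[0.11,-0.04,0],"turn":0},{"delta_pos":[0.17,-0.06,0],"turn":0},{"delta_pos":[0.23,-0.08,0],"turn":0},{"delta_pos":[0.28,-0.11,0],"turn":0},{"delta_pos":[0.33,-0.14,0],"turn":0},{"delta_pos":[0.37,-0.18,0],"turn":0},{"delta_pos":[0.42,-0.23,0],"turn":0},{"delta_pos":[0.45,-0.28,0],"turn":0},{"delta_pos":[0.48,-0.33,0],"turn":0},{"delta_pos":[0.51,-0.38,0],"turn":0},{"delta_pos":[0.52,-0.44,0],"turn":0},{"delta_pos":[0.54,-0.5,0],"turn":0},{"delta_pos":[0.54,-0.56,0],"turn":0}
end cmd [-56.557624     5.66448383]
```

servo_tool --motion '[{"delta_pos":[0.06,-0.03,0],"turn":0},{"delta_pos":[0.11,-0.04,0],"turn":0},{"delta_pos":[0.17,-0.06,0],"turn":0},{"delta_pos":[0.23,-0.08,0],"turn":0}]'

```text
clock: 7.82
position: [0.4504, -0.1073, 0.0496]
orientation: [0.514, -3.093, -0.01]
wrist_force: [-6.2, 8.0, 6.6]
grip_width: -0.0004
finger_force: 5.0
```

```bash
python3 -c "
from h import *
s=S();cv2.imwrite('pics/t4.png',cams.get_image('top')[:,:,::-1]);cv2.imwrite('pics/s4.png',cams.get_image('scene')[:,:,::-1])
fs=[('pics/scene0.png','scene',.066),('pics/s2.png','scene',.0665),('pics/t2.png','top',.0665),('pics/s3.png','scene',.0685),('pics/s4.png','scene',.0685)]
cv2.imwrite('pics/st1.png',np.vstack([np.vstack([strip(*f),np.zeros((8,720,3),np.uint8)]) for f in fs]))"
```

```text
t 7.82 world [ 0.4504 -0.1073  0.0496] stop mm [-27.6  58. ] tool az rel stop -180.32 tilt [-0.007  0.005 -1.   ] F stop [-3.2  9.6] 6.6 q [-0.24  0.32 -0.58  0.68  0.   -0.57] w -0.0004
```

View pics/st1.png

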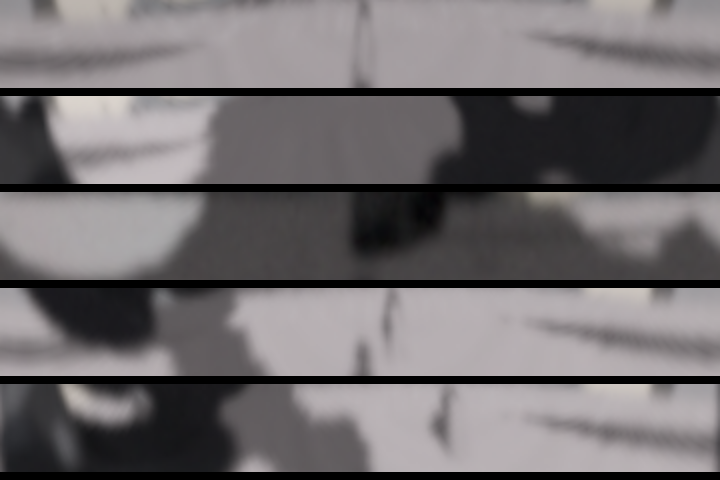

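The strips show the rib at azimuth 181° at the start, 195.5° in the fourth strip and 221.5° now. The last 25 mm of travel was carried over without slip, so the ring stands at about 7.0 rad. I'll check the climb numerically and plan on.

```bash
python3 -c "
from h import *
g=lambda f,z:np.float32(cv2.cvtColor(strip(f,'scene',z),cv2.COLOR_BGR2GRAY)[:,540:640])
a=g('pics/scene0.png',.066)
for z in(.066,.0673,.0685,.07):print(z,cv2.phaseCorrelate(a,g('pics/s4.png',z)))
h=half(5)+HX+HY+np.pi/2*(R0-5)
rows2(h+25,h+25+119,17,[-25.4,53.4],5)"
```

```text
0.066 ((0.33264229944300894, 0.10139486359344119), 0.5279381660885281)
0.0673 ((0.24598980677086502, 0.2503899979097568), 0.6617642003165352)
0.0685 ((0.016970063926592616, 0.4153408745560938), 0.7251586801740858)
0.07 ((0.021801707137726112, 0.6078971658110888), 0.6463051991992527)
{"delta_pos":[0.05,-0.03,0],"turn":0},{"delta_pos":[0.11,-0.07,0],"turn":0},{"delta_pos":[0.16,-0.12,0],"turn":0},{"delta_pos":[0.2,-0.17,0],"turn":0},{"delta_pos":[0.24,-0.23,0],"turn":0},{"delta_pos":[0.27,-0.29,0],"turn":0},{"delta_pos":[0.29,-0.36,0],"turn":0},{"delta_pos":[0.31,-0.43,0],"turn":0},{"delta_pos":[0.31,-0.5,0],"turn":0},{"delta_pos":[0.31,-0.57,0],"turn":0},{"delta_pos":[0.31,-0.64,0],"turn":0},{"delta_pos":[0.29,-0.71,0],"turn":0},{"delta_pos":[0.27,-0.77,0],"turn":0},{"delta_pos":[0.24,-0.84,0],"turn":0},{"delta_pos":[0.21,-0.89,0],"turn":0},{"delta_pos":[0.16,-0.95,0],"turn":0},{"delta_pos":[0.11,-1,0],"turn":0}
end cmd [-36.40252217 -46.2305855 ]
```

servo_tool --motion '[{"delta_pos":[0.05,-0.03,0],"turn":0},{"delta_pos":[0.11,-0.07,0],"turn":0},{"delta_pos":[0.16,-0.12,0],"turn":0},{"delta_pos":[0.2,-0.17,0],"turn":0},{"delta_pos":[0.24,-0.23,0],"turn":0},{"delta_pos":[0.27,-0.29,0],"turn":0},{"delta_pos":[0.29,-0.36,0],"turn":0},{"delta_pos":[0.31,-0.43,0],"turn":0},{"delta_pos":[0.31,-0.5,0],"turn":0}]'

```text
clock: 8.67
position: [0.4355, -0.168, 0.0492]
orientation: [0.509, -3.089, 0.001]
wrist_force: [-9.3, -1.8, 7.9]
grip_width: 0.0001
finger_force: 4.9
```

```bash
cat >> h.py <<'E'
def shot(k):
    for n,c in(('scene','s'),('top','t')):cv2.imwrite(f'pics/{c}{k}.png',cams.get_image(n)[:,:,::-1])
E
python3 -c "
from h import *
s=S();shot(5)"
```

```text
t 8.67 world [ 0.4355 -0.168   0.0492] stop mm [-61.6   5.5] tool az rel stop -180.47 tilt [-0.011 -0.002 -1.   ] F stop [-9.4  1.4] 7.9 q [-0.36  0.33 -0.57  0.68 -0.01 -0.69] w 0.0001
```

servo_tool --motion '[{"delta_pos":[0,-0.07,0],"turn":0},{"delta_pos":[0,-0.14,0],"turn":0},{"delta_pos":[-0.02,-0.21,0],"turn":0},{"delta_pos":[-0.04,-0.27,0],"turn":0},{"delta_pos":[-0.07,-0.34,0],"turn":0},{"delta_pos":[-0.1,-0.39,0],"turn":0},{"delta_pos":[-0.15,-0.45,0],"turn":0},{"delta_pos":[-0.2,-0.5,0],"turn":0}]'

```text
clock: 9.43
position: [0.4726, -0.2132, 0.0498]
orientation: [0.507, -3.091, 0.015]
wrist_force: [-6.4, -11.7, 0.9]
grip_width: -0.0001
finger_force: 6.3
```

```bash
python3 -c "
from h import *
s=S();shot(6)"
```

```text
t 9.43 world [ 0.4726 -0.2132  0.0498] stop mm [-41.4 -49.3] tool az rel stop -180.58 tilt [-0.008 -0.011 -1.   ] F stop [-9.8 -8.9] 0.9 q [-0.42  0.4  -0.45  0.72 -0.01 -0.74] w -0.0001
```

```bash
python3 -c "
from h import *
h=half(5)+HX+HY+np.pi/2*(R0-5)
rows2(h+144,h+144+112,16,[-36.4,-46.6],5)"
```

```text
{"delta_pos":[-0.06,-0.04,0],"turn":0},{"delta_pos":[-0.12,-0.07,0],"turn":0},{"delta_pos":[-0.18,-0.1,0],"turn":0},{"delta_pos":[-0.25,-0.11,0],"turn":0},{"delta_pos":[-0.32,-0.12,0],"turn":0},{"delta_pos":[-0.39,-0.12,0],"turn":0},{"delta_pos":[-0.46,-0.12,0],"turn":0},{"delta_pos":[-0.53,-0.1,0],"turn":0},{"delta_pos":[-0.59,-0.08,0],"turn":0},{"delta_pos":[-0.66,-0.05,0],"turn":0},{"delta_pos":[-0.72,-0.01,0],"turn":0},{"delta_pos":[-0.77,0.04,0],"turn":0},{"delta_pos":[-0.81,0.09,0],"turn":0},{"delta_pos":[-0.85,0.15,0],"turn":0},{"delta_pos":[-0.88,0.21,0],"turn":0},{"delta_pos":[-0.91,0.28,0],"turn":0}
end cmd [ 54.44329418 -18.79314497]
```

servo_tool --motion '[{"delta_pos":[-0.06,-0.04,0],"turn":0},{"delta_pos":[-0.12,-0.07,0],"turn":0},{"delta_pos":[-0.18,-0.1,0],"turn":0},{"delta_pos":[-0.25,-0.11,0],"turn":0},{"delta_pos":[-0.32,-0.12,0],"turn":0},{"delta_pos":[-0.39,-0.12,0],"turn":0},{"delta_pos":[-0.46,-0.12,0],"turn":0},{"delta_pos":[-0.53,-0.1,0],"turn":0},{"delta_pos":[-0.59,-0.08,0],"turn":0}]'

```text
clock: 10.28
position: [0.5386, -0.2021, 0.0505]
orientation: [-0.509, 3.096, -0.018]
wrist_force: [6.9, -9.2, -7.0]
grip_width: -0.0002
finger_force: 5.2
```

```bash
python3 -c "
from h import *
s=S();shot(7)"
```

```text
t 10.28 world [ 0.5386 -0.2021  0.0505] stop mm [ 24.6 -60.6] tool az rel stop -180.54 tilt [ 0.006 -0.011 -1.   ] F stop [  3.5 -11. ] -7.0 q [-0.35  0.47 -0.32  0.77 -0.01 -0.68] w -0.0002
```

servo_tool --motion '[{"delta_pos":[-0.07,0.03,0],"turn":0},{"delta_pos":[-0.13,0.07,0],"turn":0},{"delta_pos":[-0.18,0.12,0],"turn":0},{"delta_pos":[-0.22,0.17,0],"turn":0},{"delta_pos":[-0.26,0.23,0],"turn":0},{"delta_pos":[-0.29,0.29,0],"turn":0},{"delta_pos":[-0.32,0.36,0],"turn":0}]'

```text
clock: 10.97
position: [0.5588, -0.1545, 0.0511]
orientation: [-0.51, 3.092, -0.009]
wrist_force: [6.9, -0.5, -2.7]
grip_width: -0.0001
finger_force: 3.5
```

```bash
python3 -c "
from h import *
s=S();shot(8)
v=[]
for k,z in((5,.069),(6,.0695),(8,.0705)):
  for n,c in(('scene','s'),('top','t')):v+=[strip(f'pics/{c}{k}.png',n,z),np.zeros((8,720,3),np.uint8)]
cv2.imwrite('pics/st2.png',np.vstack(v))"
```

```text
t 10.97 world [ 0.5588 -0.1545  0.0511] stop mm [ 59.3 -22.2] tool az rel stop -180.44 tilt [ 0.009 -0.004 -1.   ] F stop [ 6.3 -2.8] -2.7 q [-0.27  0.48 -0.31  0.78 -0.   -0.6 ] w -0.0001
```

View pics/st2.png

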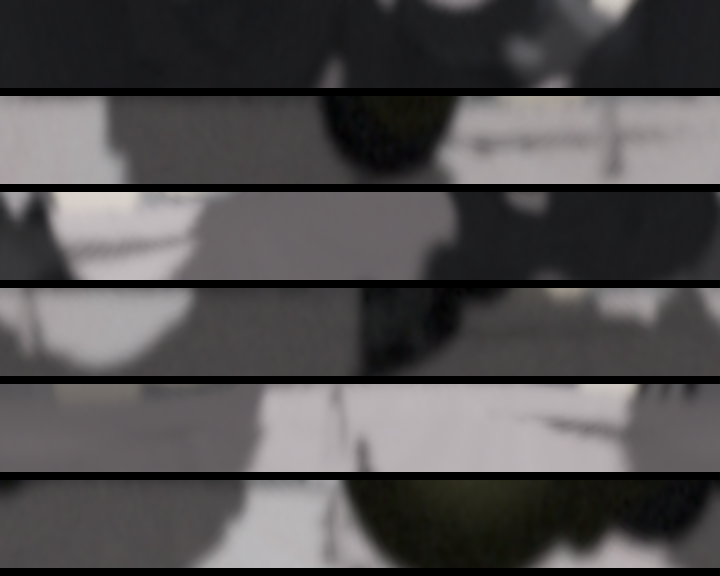

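The rib is at about 168–170° against 181° at the start, after one turn plus almost another. That puts the ring at about 12.36 rad, so I'll add about 9 mm more, then back off radially and rise.

servo_tool --motion '[{"delta_pos":[-0.01,0.05,0],"turn":0},{"delta_pos":[-0.01,0.09,0],"turn":0},{"delta_pos":[-0.01,0.09,0],"turn":0},{"delta_pos":[-0.06,0.09,0],"turn":0},{"delta_pos":[-0.15,0.09,0],"turn":0},{"delta_pos":[-0.3,0.09,0],"turn":0},{"delta_pos":[-0.3,0.09,-0.4],"turn":0},{"delta_pos":[-0.3,0.09,-0.8],"turn":0},{"delta_pos":[-0.3,0.09,-0.8],"turn":0},{"delta_pos":[-0.6,0.09,-0.8],"turn":0},{"delta_pos":[-1.0,0.15,-0.8],"turn":0},{"delta_pos":[-1.0,0.15,-0.8],"turn":0},{"delta_pos":[-1.0,0.15,-0.8],"turn":0}]'

```text
clock: 12.15
position: [0.6447, -0.1052, 0.1292]
orientation: [0.516, -3.098, 0.002]
wrist_force: [-0.1, -0.9, 0.1]
grip_width: 0.0
finger_force: 0.0
```

```bash
python3 -c "
from h import *
s=S();shot(9)
# tab position check, rib azimuth: dark/bright profile of rib in scene strip
for f,z in(('pics/scene0.png',.066),('pics/s8.png',.0705),('pics/s9.png',.071)):
  g=cv2.cvtColor(strip(f,'scene',z),cv2.COLOR_BGR2GRAY)[8:48,280:480].mean(0)
  d=g-cv2.GaussianBlur(g[None],(61,1),0)[0];i=np.argsort(d)[:6];print(f,(i+280)/2,d[i].round(1))"
```

```text
t 12.15 world [ 0.6447 -0.1052  0.1292] stop mm [156.6  -3.9] tool az rel stop -180.29 tilt [-0.    -0.001 -1.   ] F stop [-0.4 -0.8] 0.1 q [-0.16  0.53  0.02  1.06 -0.   -0.49] w 0.0
pics/scene0.png [179.5 180.  179.  180.5 178.5 181. ] [-8.3 -8.2 -7.9 -7.6 -6.8 -6.3]
pics/s8.png [170.  170.5 169.5 169.  171.  168.5] [-10.2  -9.8  -9.7  -9.2  -9.2  -8.1]
pics/s9.png [180.5 181.  180.  181.5 179.5 182. ] [-12.6 -12.4 -11.9 -11.2 -10.1  -9. ]
```

The rib is now at 180.5° against 180° at the start, so the ring stands at two turns. Next I'll go down behind the tab.

servo_tool --motion '[{"delta_pos":[-0.13,0.04,0],"turn":0},{"delta_pos":[-0.13,0.04,0],"turn":0},{"delta_pos":[-0.13,0.04,0.3],"turn":0},{"delta_pos":[-0.13,0.04,0.6],"turn":0},{"delta_pos":[-0.13,0.04,0.8],"turn":0},{"delta_pos":[-0.13,0.04,0.8],"turn":0}]'

```text
clock: 12.75
position: [0.6489, -0.0977, 0.0454]
orientation: [0.511, -3.09, -0.004]
wrist_force: [-0.3, -0.6, -0.5]
grip_width: 0.0002
finger_force: 0.0
```

servo_tool --motion '[{"delta_pos":[0.08,0,0],"turn":0},{"delta_pos":[0.14,0,0],"turn":0},{"delta_pos":[0.2,0,0],"turn":0},{"delta_pos":[0.26,0,0],"turn":0},{"delta_pos":[0.32,0,0],"turn":0},{"delta_pos":[0.38,0,0],"turn":0},{"delta_pos":[0.44,0,0],"turn":0},{"delta_pos":[0.5,0,0],"turn":0},{"delta_pos":[0.55,0,0],"turn":0},{"delta_pos":[0.6,0,0],"turn":0},{"delta_pos":[0.62,0,0],"turn":0},{"delta_pos":[0.62,0,0],"turn":0}]'

```text
clock: 13.75
position: [0.5942, -0.1176, 0.05]
orientation: [0.513, -3.098, -0.001]
wrist_force: [-0.4, 0.2, -0.1]
grip_width: -0.0001
finger_force: 0.0
```

```bash
python3 -c "
from h import *
S()"
```

```text
t 13.75 world [ 0.5942 -0.1176  0.05  ] stop mm [104.9   1. ] tool az rel stop -180.39 tilt [-0.002  0.    -1.   ] F stop [-0.3  0.3] -0.1 q [-0.2   0.52 -0.23  0.82 -0.   -0.52] w -0.0001
```

servo_tool --motion '[{"delta_pos":[0.04,0,0],"turn":0},{"delta_pos":[0.07,0,0],"turn":0},{"delta_pos":[0.09,0,0],"turn":0},{"delta_pos":[0.1,0,0],"turn":0},{"delta_pos":[0.11,0,0],"turn":0},{"delta_pos":[0.11,0,0],"turn":0}]'

```text
clock: 14.25
position: [0.5879, -0.1199, 0.0503]
orientation: [-0.515, 3.094, 0.003]
wrist_force: [7.7, 3.8, -5.3]
grip_width: 0.0001
finger_force: 4.0
```

```bash
python3 -c "
from h import *
S()"
```

```text
t 14.25 world [ 0.5879 -0.1199  0.0503] stop mm [98.2  0.9] tool az rel stop -180.31 tilt [ 0.005  0.003 -1.   ] F stop [8.5 1. ] -5.3 q [-0.2   0.51 -0.25  0.81  0.   -0.53] w 0.0001
```

servo_tool --motion '[{"delta_pos":[0.03,0,0],"turn":0},{"delta_pos":[0.03,0,0],"turn":0},{"delta_pos":[0.03,0,0],"turn":0}]'

```text
clock: 14.5
position: [0.5879, -0.12, 0.0506]
orientation: [-0.515, 3.088, 0.004]
wrist_force: [12.1, 5.9, -8.9]
grip_width: 0.0001
finger_force: 6.7
```

servo_tool --motion '[{"delta_pos":[-0.15,0,0],"turn":0},{"delta_pos":[-0.4,0,0],"turn":0},{"delta_pos":[-0.5,0,0],"turn":0},{"delta_pos":[-0.5,0,-0.4],"turn":0},{"delta_pos":[-0.5,0,-0.8],"turn":0},{"delta_pos":[-0.5,0,-1.0],"turn":0},{"delta_pos":[-0.5,0,-1.0],"turn":0},{"delta_pos":[-0.5,0,-1.0],"turn":0}]'

```text
clock: 15.17
position: [0.6301, -0.1062, 0.1516]
orientation: [-0.513, 3.097, -0.002]
wrist_force: [0.3, -0.2, -0.0]
grip_width: 0.0
finger_force: 0.0
```

```bash
python3 -c "
from h import *
S();shot(10)
for f,z in(('pics/scene0.png',.066),('pics/s10.png',.071)):
  g=cv2.cvtColor(strip(f,'scene',z),cv2.COLOR_BGR2GRAY)[8:48,280:480].mean(0)
  d=g-cv2.GaussianBlur(g[None],(61,1),0)[0];i=np.argsort(d)[:6];print(f,(i+280)/2,d[i].round(1))
cv2.imwrite('pics/c10.png',np.hstack([cv2.resize(cv2.imread(f)[a:a+b,c:c+b],(400,400),interpolation=cv2.INTER_CUBIC) for f,a,b,c in(('pics/t10.png',190,130,320),('pics/s10.png',240,135,315))]))"
```

```text
t 15.17 world [ 0.6301 -0.1062  0.1516] stop mm [ 1.425e+02 -1.000e-01] tool az rel stop -180.37 tilt [ 0.002 -0.001 -1.   ] F stop [ 0.3 -0.3] -0.0 q [-0.17  0.49  0.01  1.09 -0.   -0.5 ] w 0.0
pics/scene0.png [179.5 180.  179.  180.5 178.5 181. ] [-8.3 -8.2 -7.9 -7.6 -6.8 -6.3]
pics/s10.png [180.5 181.  180.  181.5 179.5 182. ] [-12.8 -12.7 -12.  -11.5 -10.3  -9.3]
```

View pics/c10.png

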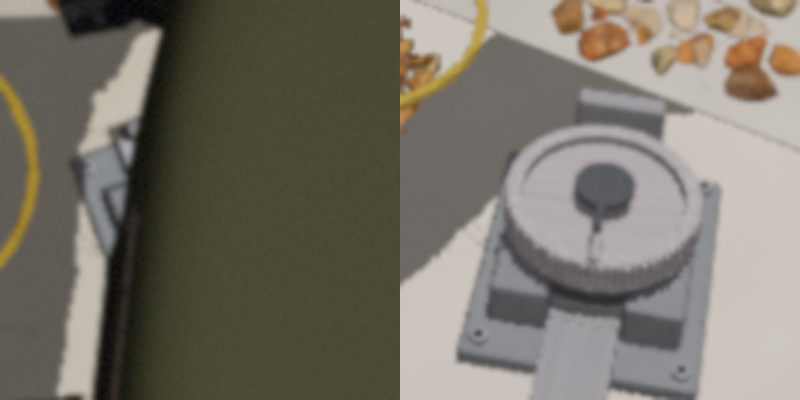

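The final picture shows the rib at the pointer (595,240) and the tab close behind the ring (620,105). The slide's tail reaches out at the front (575,360), so the slide is home, and the arm is clear.

```bash
python3 -c "
from workcell import env
print(env.hand_in())"
```

```text
the job is handed in; nothing more can be done
None
```

The ring is loosened two full turns, with the rib back at the pointer to within about 1° by camera. The slide is pushed home against its stop. The job was handed in at about 15 s with the arm clear; no verdict was returned.

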